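# Check a mould's brass register bush with a go/no-go plug gauge

### The arm

A 6-joint arm with a two-finger parallel gripper is mounted at the origin on the work surface. World frame = base frame: x ahead of the robot, y to its left, z up, the work surface at z = 0. Lengths are in m, angles in rad, forces in N, time in s.
With the tool pointing down it reaches from about 0.25 to 0.725 m from the base axis. Payload 4 kg.
Tool frame: the origin (TCP) lies at the very end of the fingers, on their centre line; the grasp point (between the pads) lies 19 mm behind it; z points along the fingers, y is the line along which they close (so a half turn about z gives the same grasp; the last joint's range is limited). The gripper opens to 85 mm and grips with 20 to 120 N. Pads are 22 mm wide; open, the fingers measure 114 mm over their backs; the gripper's body (76 mm by 85 mm) begins 54 mm behind the grasp point. The pads swing forward as they close: fully open they stand 13 mm farther back than shut.
Start: joints at [-1.234, 0.241, 0.005, 1.335, 0, 1.571], TCP at [0.165, -0.472, 0.231] pointing down, gripper open.
Joint ranges: [-2.72, 2.72], [-1.05, 1.87], [-1.09, 1.28], [-1.99, 2.15], [-1.42, 1.44], [-3.14, 3.14]. Speed limits (rad/s): [2.79, 2.79, 3.14, 3.14, 3.14, 3.14].

### API

Orientations are given as a unit quaternion [x, y, z, w].
In Python, from workcell import bot, vision, workorder gives the robot as it stands.
- The arm moves only by the shell command python3 -m creep 'ROWS' [OPENING]. ROWS is JSON, a list of rows, each a list of 2 entries, a list of its own where there are three numbers: the shift along the tool's x, y, z in mm, then the turn, a rotation vector about the tool's x, y, z in rad. In form: [[[dx, dy, dz], [wx, wy, wz]], ...]. A call has 1 to 12 rows; each row shifts and turns the commanded pose from where the row before left it, along the tool's axes as they then stand; what a row does not reach is not made up. A row lasts 1/8 s, in which the tool goes at most 62.5 mm and 10.7 degrees, less where a joint would pass 70% of its speed; a pose out of reach is approached as far as the arm can. A call is refused whole if a number of a shift passes 62.5 or a number of a turn 0.188, either way. A call with a gripper value outside its range is refused whole. OPENING is the finger opening in mm, from 0 to 85.4, set as the call begins (- or left out, the last holds). The fingers move at their own pace and stop on an object; the grip force is fixed at half the most. Time passes only in rows, so rows that do not move let the fingers close. It gives the time, the measured TCP pose, the force, the opening and the grip force at its end, in the units of the state.
- bot.get_obs(): the state, without advancing time (a new reading comes with each control period).
- vision.camera(name): name is "scene" or "top" or "wrist"; returns a dict with "image" (400x640x3 uint8, blue, green, red), "z_map" (400x640 float32, m along the optical axis (not along the pixel's ray), 0 where there is no reading), "K" (3x3 intrinsics, pixels), "rvec" (rotation vector, rad) and "tvec" (3), from world to camera coordinates, as OpenCV has them; the wrist camera has in their place "tool_from_camera" (4x4, takes a point from camera to tool coordinates, whose origin is the TCP and whose axes are the flange's). Camera axes: x right, y down, z forward; pixel columns grow to the right and rows downward; lengths in m; the calibration is good to about 2 mm. A picture is of the moment at which its call begins: read the wrist's pose just before it.
- workorder.job_done(): hands the job in; it is judged then, once.
Trained networks look in a picture, given as the dict that the camera call returned (one of the last four; its "shot" number tells which), for a name from the list of things; names that differ only in an ending like _2 or _b are one class to them, and where a whole thing is asked for, a point or a joint stands for the part that bears it (a point fixed in the world has none). Each returns a list of dicts, best first, with "score" (0 to 1); they miss things now and then, are a little off and sometimes report something else, mostly with a low value. They report only what shows in the picture. A call takes as long as a camera call.
- vision.spot_in(picture, query): "position" ([column, row] in pixels, amid what is visible of it).
- vision.place_of(picture, query): "position" ([column, row] in pixels: a listed point, or the origin of a listed thing).
The state is a dict: "clock": time; "joint_pos": joint angles; "joint_vel": joint speeds; "tau": joint torques, N m; "eef_pos": TCP position; "tool_rot": TCP orientation; "ft_force": force on the tool from outside, world axes, zero at the start; "ft_torque": the same for the moment, N m; "grip_width": finger opening in m; "grasp_force": force on a finger pad.
Only numpy, scipy, OpenCV 4.12 (cv2) and the standard library are available. Lean on these libraries where they do the work, as an engineer would, in place of code of your own. Each camera call takes 0.05 s, during which the arm holds its last target. There are 200 camera calls.

### The job

Check the bore of the brass bush in the side of the plaster mould: push the gauge's go end (long, slim, green collar) straight in until it is fully home against its collar and leave it there a moment, draw it out, then present the no-go end (short, thick, red collar) square and centred to the same bore and keep a light push on it for about half a second to confirm that it will not enter. Then lay the gauge gently back in its wooden rest, either way round, and let go. Do not ram the gauge or drop it, and leave everything else on the bench where it is.

Things in the scene. Friction and masses are not known exactly. Their poses are not given: they have to be found in the camera images.
- gauge: Loose double-ended plug gauge, 155 mm long, 0.3 to 0.46 kg, balanced near its middle. Origin at the handle's centre; x runs along it to the go end. Handle: grey 32 x 32 mm square bar, x -45 to +45 mm, its last 8 mm a green collar at the go end, red at the no-go end, same section. It starts level in the rest, two handle faces upright, go end in any direction.
- go_tip (a point): Centre of the tip face of the go end, on the gauge's axis at x = +85 mm: a steel cylinder 24 mm in diameter, 40 mm long (x +45 to +85 mm), its tip chamfered 2.5 mm.
- nogo_tip (a point): Centre of the tip face of the no-go end, on the gauge's axis at x = -70 mm: a steel cylinder 30 mm in diameter, 25 mm long (x -70 to -45 mm).
- mould: Fixed plaster mould half: white block 110 (x) x 130 mm, scrolls on top, on a plywood board 150 x 160 x 12 mm; top 97 mm above the table (scrolls 102). Origin on the table under the board's middle, z up. Its upright +x face, 55 mm from the origin, carries flush a 50 mm square brass bush with a round bore; the board sticks out 20 mm in front of it.
- bore (a point): Centre of the bore's mouth, in the bush's face, 67 mm above the table; axes as the mould's: +x points level straight out of the bore. Bore 26 mm in diameter (29 at the chamfered mouth), 50 mm deep: the go end enters with 1 mm play all round until the handle's shoulder stops it at 40 mm; the no-go end stops at the face.
- rest: Fixed wooden rest: base 120 (x) x 75 x 12 mm, two U saddles 10 mm thick at x = -32 and +32 mm. Origin on the table under its centre. The handle lies along x in both saddles. Saddle bottoms 30 mm, arm tops 54 mm above the table; arms flare from 36 mm apart to 45 mm at the top. The 54 mm between the saddles is free for fingers down to the base.
- rest_seat (a point): Where the centre of the gauge's handle is when it lies in the rest: 46 mm above the table, midway between the saddles. Axes as the rest's.
- jar: Bystander: closed jar, 66 mm in diameter, 85 mm tall, origin under its centre.
- spatula: Bystander: spatula lying flat on the table, 280 mm long, 65 mm wide, 20 mm high, origin under its middle.
- tub: Bystander: open white tub, 110 mm wide, 100 mm tall, origin under its centre.
- tin: Bystander: tin with a red label, 70 mm in diameter, 100 mm tall, origin under its centre.
- fragment: Bystander: loose fragment of plaster relief, 100 x 70 x 26 mm, lying flat near the far side.

How it is judged:
On the way, in this order (a step that is already met when the one before it is completed fails the run):
1. the go end is fully home in the bush's bore (its tip at least 36 mm deep, on the axis within 4 mm, for 0.2 s) (x of go_tip in the frame of bore between -0.046 and -0.036 m and y of go_tip in the frame of bore between -0.004 and 0.004 m and z of go_tip in the frame of bore between -0.004 and 0.004 m and angle between the x axis of gauge and the x axis of mould, either way round below 0.12 rad), for 0.2 s.
2. the no-go end, square (within 0.12 rad) and centred on the bore within 4 mm, its tip face within 4 mm of the bush's face, is pressed on it with over 1 N for 0.1 s and does not enter (x of nogo_tip in the frame of bore between -0.004 and 0.004 m and y of nogo_tip in the frame of bore between -0.004 and 0.004 m and z of nogo_tip in the frame of bore between -0.004 and 0.004 m and angle between the x axis of gauge and the x axis of mould, either way round below 0.12 rad and contact force between gauge and mould above 1 N), for 0.1 s.
At the end, for the whole second after the job is handed in: The gauge lies released and at rest in its wooden rest, either way round: handle centre within 15 mm of the seat sideways and 4 mm in height, axis within 0.12 rad of the rest's (horizontal distance between gauge and rest_seat below 0.015 m and z of gauge in the frame of rest_seat between -0.004 and 0.004 m and angle between the x axis of gauge and the x axis of rest, either way round below 0.12 rad and linear speed of gauge below 0.02 m/s and angular speed of gauge below 0.2 rad/s); the robot touches nothing.
It fails at once if the gauge is rammed against the mould (over 60 N) (contact force between gauge and mould above 60 N).
It fails at once if the gauge is dropped or forced into the rest (over 80 N) (contact force between gauge and rest above 80 N).
It fails at once if a bystander is moved by more than 30 mm (distance of any of jar, spatula, tub, tin, fragment from where it was at the start of the episode above 0.03 m).
It also fails if it takes over 64 s, if anything falls off the work surface, if the arm or the gripper's body presses on something with over 40 N, if the wrist force passes 120 N, or if a joint passes its speed limit or range.

## Working session

There is one attempt and no reset: what is moved stays moved. The work goes in short steps, Python scripts to look and compute and a shell command to move; the robot and the scene stay as the last step left them, time stands still between calls to the robot, and variables do not carry over. Pictures are saved under pics/ and viewed, at most 10 in all, crops included, and the job is handed in when it is done.

```bash
ls; mkdir -p pics; cat > h.py <<'E'
import numpy as np, cv2
from scipy.spatial.transform import Rotation as R
from workcell import bot, vision, workorder
def ext(p,o=None):
    "4x4 world_from_camera"
    T=np.eye(4)
    if 'rvec' in p:
        T[:3,:3]=cv2.Rodrigues(np.array(p['rvec'],float))[0]; T[:3,3]=np.ravel(p['tvec']); return np.linalg.inv(T)
    T[:3,:3]=R.from_quat(o['tool_rot']).as_matrix(); T[:3,3]=o['eef_pos']
    return T@np.array(p['tool_from_camera'])
def ray(p,px,T):
    d=np.linalg.inv(p['K'])@np.array([px[0],px[1],1.]); return T[:3,3],T[:3,:3]@d
def at_z(p,px,T,z):
    o,d=ray(p,px,T); return o+d*(z-o[2])/d[2]
def depth_pt(p,px,T):
    c,r=int(round(px[0])),int(round(px[1])); w=p['z_map'][max(r-2,0):r+3,max(c-2,0):c+3]; w=w[w>0]
    o,d=ray(p,px,T); return o+d*np.median(w) if w.size else None
def tri(rays):
    A=0;b=0
    for o,d in rays:
        d=d/np.linalg.norm(d);P=np.eye(3)-np.outer(d,d);A=A+P;b=b+P@o
    return np.linalg.solve(A,b)
def cloud(p,T):
    v,u=np.nonzero(p['z_map']>0); z=p['z_map'][v,u]
    X=np.linalg.inv(p['K'])@np.vstack([u*z,v*z,z]); return (T[:3,:3]@X).T+T[:3,3],u,v
E
cat > a.py <<'E'
from h import *
np.set_printoptions(precision=4,suppress=True)
o=bot.get_obs(); print(o['clock'],o['eef_pos'],o['tool_rot'])
rays={}
for n in ['scene','top']:
    p=vision.camera(n); T=ext(p,o); cv2.imwrite(f'pics/{n}.png',p['image'])
    print(n,T[:3,3])
    for q in ['gauge','go_tip','nogo_tip','bore','mould','rest','rest_seat','jar','spatula','tub','tin','fragment']:
        r=vision.place_of(p,q)
        if r:
            r=r[0]; print(q,round(r['score'],2),np.round(r['position']),depth_pt(p,r['position'],T)); rays.setdefault(q,[]).append(ray(p,r['position'],T))
for q,l in rays.items():
    if len(l)==2: print('tri',q,tri(l))
E
python3 a.py
```

```text
pics
0.0 [ 0.165  -0.4713  0.2304] [ 0.9859  0.1676 -0.0002 -0.001 ]
scene [1.1361 0.008  0.88  ]
gauge 0.59 [341. 240.] [0.6328 0.1525 0.0624]
go_tip 0.76 [377. 264.] [0.6697 0.2284 0.0046]
nogo_tip 0.63 [316. 228.] [0.5903 0.1059 0.0609]
bore 0.87 [164. 224.] [ 0.5199 -0.2251  0.0547]
mould 0.93 [161. 220.] [ 0.5296 -0.2227  0.0824]
rest 0.64 [344. 256.] [0.6448 0.1601 0.013 ]
jar 0.57 [358. 194.] [0.5018 0.2211 0.0432]
spatula 0.89 [264. 194.] [0.4421 0.0036 0.0141]
tub 0.77 [444. 227.] [0.6409 0.3783 0.0712]
tin 0.65 [416. 158.] [0.4005 0.3978 0.0278]
fragment 0.69 [282. 276.] [0.6762 0.0188 0.024 ]
top [0.4323 0.1263 1.3826]
gauge 0.88 [304. 168.] [0.6283 0.1498 0.0633]
go_tip 0.59 [275. 149.] [0.6893 0.2278 0.0073]
nogo_tip 0.65 [317. 184.] [0.5882 0.1165 0.0617]
bore 0.88 [448. 206.] [ 0.5332 -0.2287  0.0205]
mould 0.58 [455. 226.] [ 0.4759 -0.2223  0.1002]
rest 0.77 [303. 172.] [0.6194 0.1527 0.0642]
rest_seat 0.79 [302. 166.] [0.6349 0.1547 0.0629]
jar 0.68 [276. 232.] [0.4658 0.22   0.0848]
spatula 0.84 [360. 238.] [0.4499 0.0049 0.0038]
tub 0.64 [209. 184.] [0.5982 0.406  0.0066]
tin 0.63 [204. 270.] [0.3743 0.3975 0.1008]
fragment 0.9 [352. 156.] [0.6656 0.0246 0.0248]
tri gauge [0.6296 0.1516 0.0576]
tri go_tip [0.6843 0.2239 0.0311]
tri nogo_tip [0.588  0.1115 0.0564]
tri bore [ 0.5298 -0.219   0.0675]
tri mould [ 0.4787 -0.2436  0.0158]
tri rest [ 0.631   0.1591 -0.0096]
tri jar [0.4687 0.2291 0.0002]
tri spatula [0.4495 0.0051 0.0232]
tri tub [0.5991 0.408  0.0033]
tri tin [ 0.3685  0.4179 -0.0096]
tri fragment [0.6681 0.0212 0.0083]
```

View pics/scene.png

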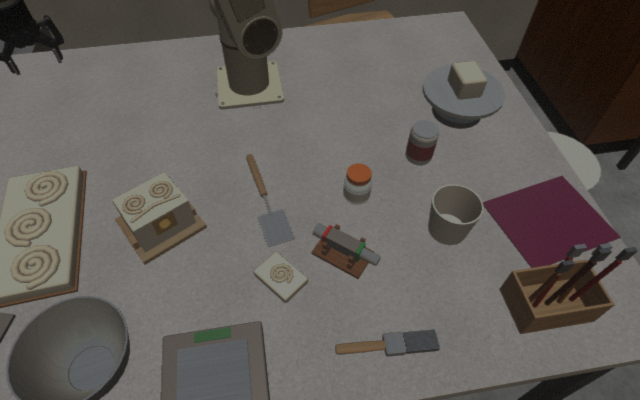

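View pics/top.png

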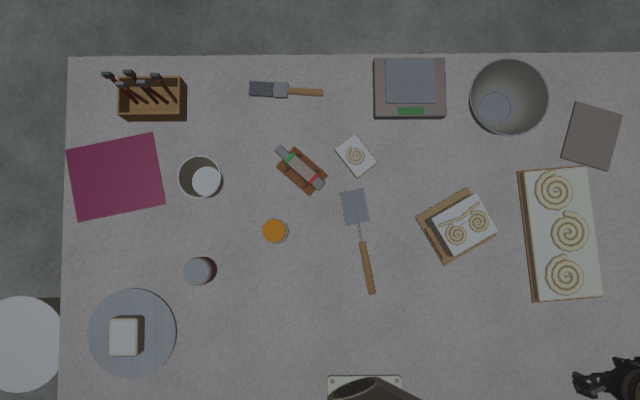

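```bash
cat > b.py <<'E'
from h import *
np.set_printoptions(precision=4,suppress=True)
p=vision.camera('top');T=ext(p);X,u,v=cloud(p,T)
def rect(m,n):
    pts=X[m][:,:2].astype(np.float32); print(n,len(pts),[np.round(a,4) for a in cv2.minAreaRect(pts*1000)])
m=(np.hypot(X[:,0]-.48,X[:,1]+.23)<.13)&(X[:,2]>.085)&(X[:,2]<.115); rect(m,'mouldtop')
m=(np.hypot(X[:,0]-.63,X[:,1]-.152)<.11)&(X[:,2]>.054)&(X[:,2]<.07); 
rect(m,'gauge')
img=p['image'].astype(int)
hsv=cv2.cvtColor(p['image'],cv2.COLOR_BGR2HSV)[v,u]
near=np.hypot(X[:,0]-.63,X[:,1]-.152)<.08
for n,s in [('green',(hsv[:,0]>40)&(hsv[:,0]<90)&(hsv[:,1]>80)),('red',((hsv[:,0]<8)|(hsv[:,0]>172))&(hsv[:,1]>120))]:
    s=s&near&(X[:,2]>.05); print(n,s.sum(),X[s].mean(0) if s.any() else '')
E
python3 b.py
```

```text
mouldtop 2373 [array([ 479.8084, -246.837 ]), array([110.5626, 131.4805]), np.float64(29.7141)]
gauge 660 [array([634.1781, 162.998 ]), array([154.0952,  58.5836]), np.float64(49.2541)]
green 38 [0.657  0.1884 0.0636]
red 39 [0.6025 0.1268 0.0635]
```

The scene view shows the gauge in its rest, with the red collar near (320,230) and the green near (360,250). The mould's bush is at (165,222), facing the camera. The top view agrees: green collar at (289,156), red at (314,178), mould at (460,225). The sizes fit too: the mould top measures 110 x 131 mm and the collars are 82 mm apart.

```bash
python3 -m creep '[[[25,-17,0],[0,0,0]],[[50,-34,0],[0,0,0]],[[52,-36,0],[0,0,0]],[[52,-36,0],[0,0,0]],[[52,-36,0],[0,0,0]],[[52,-36,0],[0,0,0]],[[52,-36,0],[0,0,0]],[[52,-36,0],[0,0,0]],[[52,-36,0],[0,0,0]],[[52,-36,0],[0,0,0]],[[50,-34,0],[0,0,0]],[[25,-17,0],[0,0,0]]]' 85; python3 -m creep '[[[40,-20,0],[0,0,0]],[[20,-8,0],[0,0,-0.17]],[[0,0,0],[0,0,-0.17]],[[0,0,0],[0,0,-0.17]],[[0,0,0],[0,0,0]],[[0,0,0],[0,0,0]]]'
cat > c.py <<'E'
from h import *
import sys
np.set_printoptions(precision=4,suppress=True)
o=bot.get_obs(); print(o['clock'],o['eef_pos'],'yaw',R.from_quat(o['tool_rot']).as_matrix()[:,0],'j',np.array(o['joint_pos']))
p=vision.camera('wrist');T=ext(p,o);print('cam',np.array(p['tool_from_camera'])[:3,3]); cv2.imwrite(f'pics/{sys.argv[1]}.png',p['image'])
for q in sys.argv[2:]:
    for r in vision.place_of(p,q)[:1]: print(q,round(r['score'],2),np.round(r['position']),depth_pt(p,r['position'],T))
X,u,v=cloud(p,T); hsv=cv2.cvtColor(p['image'],cv2.COLOR_BGR2HSV)[v,u]
Z=X[:,2]
for n,s in [('green',(hsv[:,0]>40)&(hsv[:,0]<90)&(hsv[:,1]>80)),('red',((hsv[:,0]<8)|(hsv[:,0]>172))&(hsv[:,1]>120))]:
    s=s&(Z>.055)&(Z<.075); 
    if s.sum()>5: print(n,s.sum(),X[s].mean(0),np.round(cv2.minAreaRect((X[s][:,:2]*1000).astype(np.float32))[0],1), cv2.minAreaRect((X[s][:,:2]*1000).astype(np.float32))[1:])
E
python3 c.py w1 gauge go_tip nogo_tip rest rest_seat
```

```text
clock: 2.85
eef_pos: [0.5684, 0.0813, 0.2308]
tool_rot: [0.986, 0.169, 0.0, -0.0]
ft_force: [0.3, 0.1, -0.2]
grip_width: 0.0849
grasp_force: 0.0
clock: 3.6
eef_pos: [0.6144, 0.1246, 0.2312]
tool_rot: [0.912, 0.41, -0.0, -0.0]
ft_force: [-0.4, -1.0, -0.7]
grip_width: 0.0852
grasp_force: 0.0
3.6 [0.6144 0.1246 0.2312] yaw [ 0.6642  0.7475 -0.0001] j [0.2001 0.5017 0.3864 1.4557 0.     2.4973]
cam [ 0.071  -0.0001 -0.1424]
go_tip 0.6 [316.  59.] [0.6949 0.229  0.0008]
nogo_tip 0.69 [318. 205.] [0.5893 0.107  0.0597]
rest 0.67 [317. 141.] [0.6364 0.1611 0.0616]
green 248 [0.6582 0.1894 0.0616] [658.1 189.5] ((6.911599636077881, 30.969823837280273), 48.479270935058594)
red 311 [0.533  0.2135 0.0606] [488.3 245.4] ((53.87877655029297, 358.9583740234375), 37.75031661987305)
```

```bash
cat > d.py <<'E'
from h import *
import sys
np.set_printoptions(precision=4,suppress=True)
o=bot.get_obs(); p=vision.camera('wrist');T=ext(p,o)
X,u,v=cloud(p,T); hsv=cv2.cvtColor(p['image'],cv2.COLOR_BGR2HSV)[v,u];Z=X[:,2]
c=np.array(eval(sys.argv[1])); near=(np.hypot(X[:,0]-c[0],X[:,1]-c[1])<.06)&(Z>.055)
res={}
for n,s in [('green',(hsv[:,0]>40)&(hsv[:,0]<90)&(hsv[:,1]>80)),('red',((hsv[:,0]<8)|(hsv[:,0]>172))&(hsv[:,1]>120))]:
    s=s&near; print(n,s.sum(),X[s].mean(0), np.median(v[s]),np.median(u[s])); r=cv2.minAreaRect((X[s][:,:2]*1000).astype(np.float32)); print(r); res[n]=np.array(r[0])/1000
d=res['green']-res['red'];m=(res['green']+res['red'])/2
A=R.from_quat(o['tool_rot']).as_matrix()
print('mid',m,'len',np.hypot(*d),'yaw',np.degrees(np.arctan2(d[1],d[0])),'tool yaw',np.degrees(np.arctan2(A[1,0],A[0,0])))
print('tool shift mm',A.T@(np.r_[m,.027]-o['eef_pos'])*1000)
E
python3 d.py "(.63,.158)"
```

```text
green 5059 [0.6158 0.1463 0.3009] 354.0 285.0
((629.3397216796875, 163.21360778808594), (86.83100128173828, 110.19053649902344), 56.87451171875)
red 1519 [0.6104 0.1428 0.2779] 346.0 296.0
((611.2923583984375, 136.30825805664062), (30.50627899169922, 111.2105484008789), 51.406822204589844)
mid [0.6203 0.1498] len 0.0323976104917754 yaw 56.14738566160388 tool yaw 48.481200909201206
tool shift mm [ 22.7555 -12.2709 204.3909]
```

View pics/w1.png

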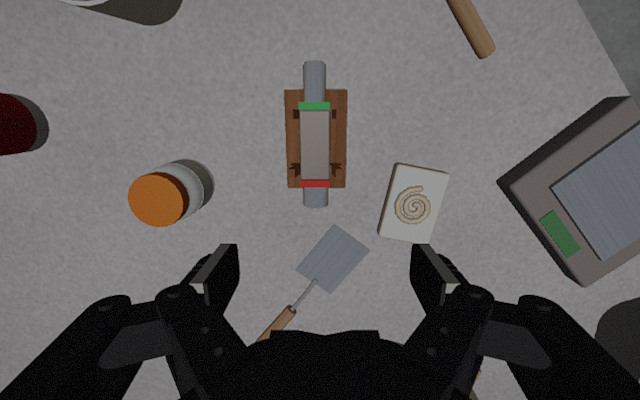

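The wrist view shows the gauge upright in the image, green collar at (314,105) and red at (315,184). The fingers got into my colour mask, so I'll limit the height and measure again.

```bash
sed -i 's/(Z>.055)$/(Z>.055)\&(Z<.075)/' d.py; python3 d.py "(.63,.158)"
```

```text
green 246 [0.6582 0.1895 0.0616] 105.0 314.0
((658.1045532226562, 189.57833862304688), (6.938887119293213, 30.942874908447266), 48.603302001953125)
red 203 [0.6043 0.128  0.0616] 183.0 315.0
((604.2523193359375, 128.10833740234375), (7.545190334320068, 31.238550186157227), 49.57391357421875)
mid [0.6312 0.1588] len 0.08172284958726724 yaw 48.77926028427207 tool yaw 48.49010800594328
tool shift mm [ 36.7602 -10.153  204.3629]
```

```bash
python3 -m creep '[[[20,-5,0],[0,0,-0.005]],[[17,-5,20],[0,0,0]],[[0,0,45],[0,0,0]],[[0,0,45],[0,0,0]],[[0,0,40],[0,0,0]],[[0,0,30],[0,0,0]],[[0,0,16],[0,0,0]],[[0,0,8],[0,0,0]],[[0,0,0],[0,0,0]],[[0,0,0],[0,0,0]]]' 85; python3 -m creep '[[[0,0,0],[0,0,0]],[[0,0,0],[0,0,0]],[[0,0,0],[0,0,0]],[[0,0,0],[0,0,0]],[[0,0,0],[0,0,0]],[[0,0,0],[0,0,0]],[[0,0,0],[0,0,0]],[[0,0,0],[0,0,0]]]' 20
```

```text
clock: 5.25
eef_pos: [0.6325, 0.1593, 0.0288]
tool_rot: [0.911, 0.413, 0.001, 0.0]
ft_force: [1.3, -0.3, -0.4]
grip_width: 0.0847
grasp_force: 0.0
clock: 6.25
eef_pos: [0.6316, 0.1593, 0.0278]
tool_rot: [0.911, 0.413, 0.0, -0.0]
ft_force: [-1.4, 1.0, 5.3]
grip_width: 0.0314
grasp_force: 61.0
```

```bash
python3 -m creep '[[[0,0,-4],[0,0,0]],[[0,0,-10],[0,0,0]],[[0,0,-25],[0,0,0]],[[0,0,-35],[0,0,0]],[[0,0,-40],[0,0,0]],[[-15,14,-30],[0,0,0]],[[-35,32,-16],[0,0,0]],[[-40,36,0],[0,0,0]],[[-40,36,0],[0,0,0]],[[-40,36,0],[0,0,0]],[[-34,32,0],[0,0,0]],[[-20,18,0],[0,0,0]]]'; python3 -m creep '[[[-10,8,0],[0,0,-0.1]],[[0,0,0],[0,0,-0.18]],[[0,0,0],[0,0,-0.18]],[[0,0,0],[0,0,-0.18]],[[0,0,0],[0,0,-0.18]],[[0,0,0],[0,0,-0.18]],[[0,0,0],[0,0,-0.18]],[[0,0,0],[0,0,-0.18]],[[0,0,0],[0,0,-0.18]],[[0,0,0],[0,0,-0.18]],[[0,0,0],[0,0,-0.18]],[[0,0,0],[0,0,-0.18]]]'; python3 -m creep '[[[0,0,0],[0,0,-0.18]],[[0,0,0],[0,0,-0.18]],[[0,0,0],[0,0,-0.18]],[[0,0,0],[0,0,-0.18]],[[0,0,0],[0,0,0]],[[0,0,0],[0,0,0]]]'
```

```text
clock: 7.75
eef_pos: [0.6366, -0.1468, 0.1868]
tool_rot: [0.911, 0.412, -0.001, -0.0]
ft_force: [0.3, 0.5, -4.1]
grip_width: 0.0309
grasp_force: 60.1
clock: 9.25
eef_pos: [0.6362, -0.1567, 0.1867]
tool_rot: [0.102, 0.995, 0.0, -0.001]
ft_force: [-0.1, 1.1, -4.5]
grip_width: 0.0312
grasp_force: 60.1
clock: 10.0
eef_pos: [0.6365, -0.1567, 0.187]
tool_rot: [-0.251, 0.968, 0.0, -0.0]
ft_force: [-0.2, 0.8, -4.8]
grip_width: 0.0311
grasp_force: 60.1
```

```bash
cat > e.py <<'E'
from h import *
import sys
np.set_printoptions(precision=4,suppress=True)
o=bot.get_obs(); p=vision.camera('wrist');T=ext(p,o);cv2.imwrite(f'pics/{sys.argv[1]}.png',p['image'])
A=R.from_quat(o['tool_rot']).as_matrix();e=np.array(o['eef_pos'])
print(o['clock'],e,'yaw',np.degrees(np.arctan2(A[1,0],A[0,0])),'grip',o['grip_width'],o['grasp_force'],'ft',o['ft_force'],'j',np.array(o['joint_pos']))
X,u,v=cloud(p,T)
m=(X[:,2]>.09)&(X[:,2]<.1)&(np.hypot(X[:,0]-.48,X[:,1]+.247)<.13)
r=cv2.minAreaRect((X[m][:,:2]*1000).astype(np.float32));print('mould',m.sum(),r, X[m][:,2].mean(), v[m].min(),u[m].min(),u[m].max())
# gauge in hand: points in tool frame
Y=(X-e)@A*1000
g=(abs(Y[:,1])<30)&(Y[:,0]>12)&(Y[:,0]<100)&(Y[:,2]>-50)&(Y[:,2]<5)
print('tool pts',g.sum())
for a in range(15,95,8):
    s=g&(Y[:,0]>=a)&(Y[:,0]<a+8)
    if s.sum()>5: q=Y[s]; print(a,s.sum(),'y',q[:,1].min(),q[:,1].max(),'z',np.percentile(q[:,2],[2,50,98]))
print('tip x',Y[g][:,0].max())
for q in ['bore','go_tip']:
    for r in vision.place_of(p,q)[:1]: print(q,round(r['score'],2),np.round(r['position']),depth_pt(p,r['position'],T))
p=vision.camera('scene');T=ext(p);X,u,v=cloud(p,T)
hsv=cv2.cvtColor(p['image'],cv2.COLOR_BGR2HSV)[v,u]
for r in vision.place_of(p,'bore')[:1]: print('scene bore',r['position'],r['score'],depth_pt(p,r['position'],T))
cv2.imwrite('pics/s_%s.png'%sys.argv[1],cv2.resize(p['image'][160:300,90:250],None,fx=4,fy=4,interpolation=cv2.INTER_CUBIC))
E
python3 e.py w2
```

```text
10.0 [ 0.6365 -0.1567  0.187 ] yaw -150.91727492265733 grip 0.031108668318666547 60.05139470100403 ft [-0.2163  0.8003 -4.7901] j [-0.2414  0.5775  0.3978  1.3919 -0.0001 -0.7489]
mould 6565 ((519.9077758789062, -224.590576171875), (22.06452178955078, 130.458251953125), 29.422561645507812) 0.09655387660953058 0 228 413
tool pts 12502
15 1386 y -15.422728454518756 16.624503736827492 z [-35.0605 -33.8402 -32.5141]
23 1463 y -15.40129600953567 16.544119776941272 z [-35.0647 -33.8699 -32.4725]
31 1563 y -15.518684472365024 16.574242943865503 z [-35.0393 -33.7847 -32.4053]
39 1880 y -15.44624671328725 16.681119161315074 z [-34.93   -32.6453 -10.2202]
47 1102 y -11.377123730343842 12.639310778510486 z [-30.4776 -28.2689 -19.6428]
55 1171 y -11.312921373319242 12.509037098243816 z [-30.4481 -28.2086 -19.1219]
63 1251 y -11.049977539276615 12.623784225276657 z [-30.3919 -28.1856 -19.8697]
71 1315 y -11.349419361883147 12.701714592035408 z [-30.4893 -28.2486 -19.3018]
79 629 y -11.188402203709819 12.645205372912379 z [-30.1456 -27.3434 -18.9559]
tip x 83.37950957194684
bore 0.68 [321.  40.] [ 0.5252 -0.2213  0.0542]
go_tip 0.76 [326.  75.] [ 0.5637 -0.1964  0.2145]
scene bore [162.3, 222.4] 0.63 [ 0.6586 -0.1736  0.2446]
```

View pics/w2.png

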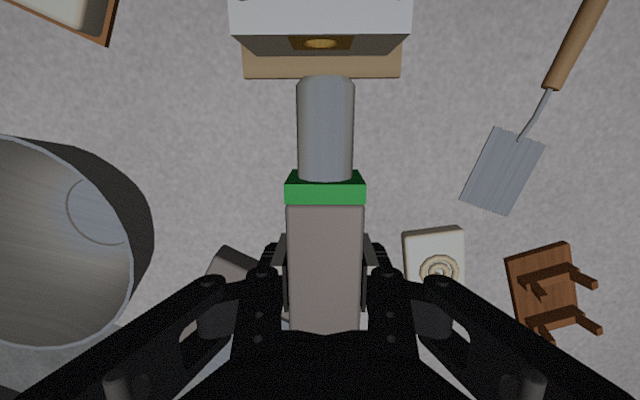

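View pics/s_w2.png

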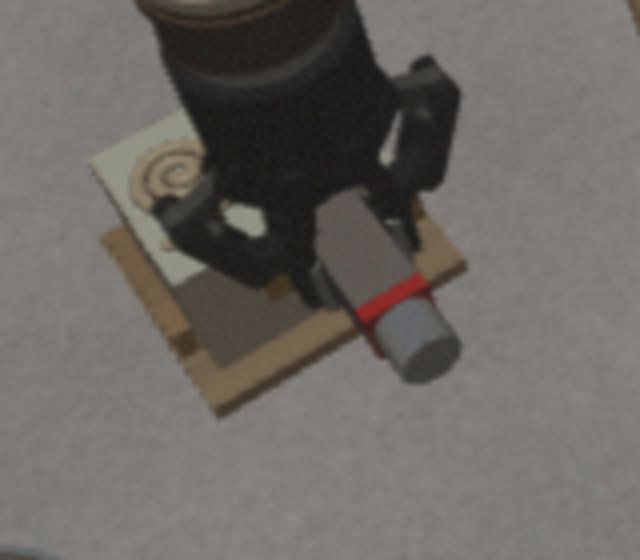

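The wrist view shows the go end pointing up the image, with its tip at (326,78), and the bore ahead at (321,42). Gauge and tool axes agree, and the gauge axis lies 18 mm behind the TCP. The scene crop shows the red end pointing away from the mould, as it should. I'll go down to bore height and stop about 20 mm short of the face.

```bash
python3 -m creep '[[[0,0,0],[0,0,-0.007]],[[0,-2,20],[0,0,0]],[[0,0,35],[0,0,0]],[[0,0,35],[0,0,0]],[[0,0,25],[0,0,0]],[[0,0,15],[0,0,0]],[[6,0,8],[0,0,0]],[[8,0,0],[0,0,0]],[[6,0,0],[0,0,0]],[[0,0,0],[0,0,0]],[[0,0,0],[0,0,0]]]'
cat > f.py <<'E'
from h import *
import sys
np.set_printoptions(precision=4,suppress=True)
yaw=np.radians(29.5);n=np.array([np.cos(yaw),np.sin(yaw),0]);t=np.array([-n[1],n[0],0])
o=bot.get_obs(); p=vision.camera('wrist');T=ext(p,o);cv2.imwrite(f'pics/{sys.argv[1]}.png',p['image'])
A=R.from_quat(o['tool_rot']).as_matrix();e=np.array(o['eef_pos'])
print(o['clock'],e,'yaw',np.degrees(np.arctan2(A[1,0],A[0,0])),'tilt',A[:,2],'n,t',e@n,e@t)
X,u,v=cloud(p,T); N=X@n; L=X@t
top=(X[:,2]>.09)&(X[:,2]<.1)&(abs(L+.451)<.075)&(N<.36)&(N>.25)
print('top: n max',np.percentile(N[top],[99,99.9]),'t range',np.percentile(L[top],[.2,99.8]),np.percentile(L[top],[.2,99.8]).mean())
r=cv2.minAreaRect((X[top][:,:2]*1000).astype(np.float32));print(r)
br=(X[:,2]>.007)&(X[:,2]<.015)&(abs(L+.451)<.09)&(N>.355)&(N<.38); 
if br.sum()>50: print('board front n',np.percentile(N[br],99),'t mid',np.percentile(L[br],[.5,99.5]).mean())
for q in ['bore']:
    for r in vision.place_of(p,q)[:1]:
        c,d=ray(p,r['position'],T);P=c+d*(.3525-c@n)/(d@n);print(q,round(r['score'],2),r['position'],'on face z',P[2],'t',P@t)
E
python3 f.py w3
```

```text
clock: 11.62
eef_pos: [0.6209, -0.1685, 0.0502]
tool_rot: [-0.256, 0.967, -0.0, 0.001]
ft_force: [0.3, 0.7, -4.2]
grip_width: 0.0311
grasp_force: 60.1
11.625 [ 0.6209 -0.1685  0.0502] yaw -150.37419473368027 tilt [ 0.0016 -0.0003 -1.    ] n,t 0.45743732590639136 -0.4524112129746128Traceback (most recent call last):
  File "f.py", line 10, in <module>
    print('top: n max',np.percentile(N[top],[99,99.9]),'t range',np.percentile(L[top],[.2,99.8]),np.percentile(L[top],[.2,99.8]).mean())
                       ~~~~~~~~~~~~~^^^^^^^^^^^^^^^^^^
    return _quantile_unchecked(
        a, q, axis, out, overwrite_input, method, keepdims, weights)
    return _ureduce(a,
                    func=_quantile_ureduce_func,
    ...<5 lines>...
                    overwrite_input=overwrite_input,
                    method=method)
    r = func(a, **kwargs)
    result = _quantile(arr,
                       quantiles=q,
    ...<2 lines>...
                       out=out,
                       weights=wgt)
    slices_having_nans = np.isnan(arr[-1, ...])
                                  ~~~^^^^^^^^^
IndexError: index -1 is out of bounds for axis 0 with size 0
```

View pics/w3.png

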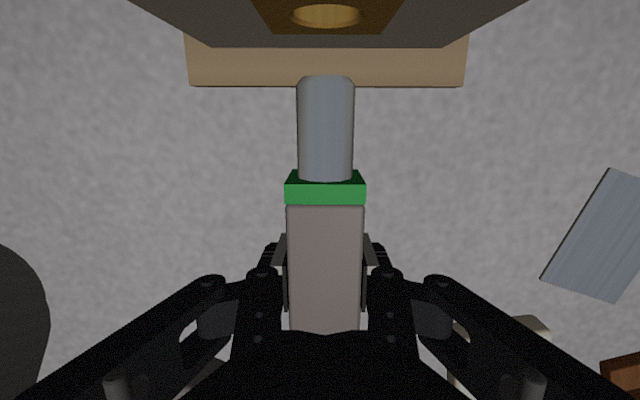

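The bore mouth shows at (327,14) and the tip at (325,80). The mould's foot line runs from (212,46) to (445,46), and the board's front edge from (190,86) to (466,86). I'll turn these into metres, sideways and in height.

```bash
cat > g.py <<'E'
from h import *
np.set_printoptions(precision=4,suppress=True)
yaw=np.radians(29.5);n=np.array([np.cos(yaw),np.sin(yaw),0]);t=np.array([-n[1],n[0],0])
o=bot.get_obs(); p=vision.camera('wrist');T=ext(p,o)
A=R.from_quat(o['tool_rot']).as_matrix();e=np.array(o['eef_pos'])
for nm,a,z in [('board',(190,86),.012),('board',(466,86),.012),('foot',(212,46),.012),('foot',(445,46),.012)]:
    P=at_z(p,a,T,z); print(nm,'n',P@n,'t',P@t)
for nm,a in [('bore pic',(327,14)),('bush L bottom',(274,33)),('bush R bottom',(382,33))]+[('bore net',r['position']) for r in vision.place_of(p,'bore')[:1]]:
    c,d=ray(p,a,T);P=c+d*(.3525-c@n)/(d@n);print(nm,a,'z',P[2],'t',P@t)
for c in [297,354]:
    X=depth_pt(p,(c+ (3 if c<320 else -3),100),T);print('pin side',X@n,X@t,X[2])
X,u,v=cloud(p,T);Y=(X-e)@A*1000
for a,b in [(15,40),(47,60),(65,80)]:
    s=(Y[:,0]>a)&(Y[:,0]<b)&(abs(Y[:,1])<25)&(Y[:,2]<-15)&(Y[:,2]>-40); q=X[s]@t; print('gauge',a,'t mid',(q.min()+q.max())/2,'top z',np.percentile(X[s][:,2],98))
print(e,e@n,e@t,'tip n',e@n-.0844)
E
python3 g.py
```

```text
board n 0.37339569705060166 t -0.5305480362224947
board n 0.37280468373779757 t -0.3697785987700545
foot n 0.35222791516569546 t -0.515529890177003
foot n 0.351767358669689 t -0.384516906543411
bore pic (327, 14) z 0.06930404756209065 t -0.45129292543912825
bush L bottom (274, 33) z 0.04177443667759001 t -0.47567971937464965
bush R bottom (382, 33) z 0.04251574467495178 t -0.4256769264017676
bore net [327.4, 14.6] z 0.06861020484264167 t -0.45113712194375283
pin side 0.3832326168733997 -0.46153708249628034 0.07456668499668737
pin side 0.3831359689601254 -0.4418381135700301 0.0739502288571599
gauge 15 t mid -0.45185201418787435 top z 0.08494525835962374
gauge 47 t mid -0.4517572691812379 top z 0.0803141313819553
gauge 65 t mid -0.4517511052231612 top z 0.08029911311086844
[ 0.6209 -0.1684  0.0499] 0.45745309780439336 -0.45227764085243355 tip n 0.37305309780439333
```

```bash
python3 -m creep '[[[0,1,0.5],[0,0,0]],[[6,0,0],[0,0,0]],[[7,0,0],[0,0,0]],[[5,0,0],[0,0,0]],[[3,0,0],[0,0,0]],[[3,0,0],[0,0,0]],[[3,0,0],[0,0,0]],[[3,0,0],[0,0,0]],[[0,0,0],[0,0,0]]]'
```

```text
clock: 12.9
eef_pos: [0.5936, -0.1824, 0.0488]
tool_rot: [-0.256, 0.967, 0.0, -0.0]
ft_force: [0.4, 0.1, -3.7]
grip_width: 0.0315
grasp_force: 60.1
```

```bash
python3 -m creep '[[[4,0,0],[0,0,0]],[[5,0,0],[0,0,0]],[[5,0,0],[0,0,0]],[[5,0,0],[0,0,0]],[[4,0,0],[0,0,0]],[[3,0,0],[0,0,0]],[[1.5,0,0],[0,0,0]],[[0,0,0],[0,0,0]],[[0,0,0],[0,0,0]]]'
```

```text
clock: 14.02
eef_pos: [0.5701, -0.1958, 0.0488]
tool_rot: [-0.256, 0.967, -0.0, 0.0]
ft_force: [-0.5, 0.2, -4.3]
grip_width: 0.0311
grasp_force: 60.1
```

```bash
python3 -m creep '[[[1,0,0],[0,0,0]],[[1,0,0],[0,0,0]],[[1,0,0],[0,0,0]],[[0,0,0],[0,0,0]]]'
```

```text
clock: 14.52
eef_pos: [0.5672, -0.1974, 0.0488]
tool_rot: [-0.256, 0.967, 0.0, -0.0]
ft_force: [-0.7, -0.2, -4.3]
grip_width: 0.0311
grasp_force: 60.1
```

```bash
python3 -m creep '[[[0.7,0,0],[0,0,0]],[[0.7,0,0],[0,0,0]],[[0,0,0],[0,0,0]]]';python3 -m creep '[[[0.7,0,0],[0,0,0]],[[0,0,0],[0,0,0]]]'
```

```text
clock: 14.9
eef_pos: [0.5668, -0.1977, 0.0489]
tool_rot: [-0.256, 0.967, 0.0, 0.001]
ft_force: [3.0, 1.5, -6.0]
grip_width: 0.0311
grasp_force: 60.0
clock: 15.15
eef_pos: [0.5668, -0.1976, 0.049]
tool_rot: [-0.256, 0.967, 0.0, 0.001]
ft_force: [5.6, 3.1, -7.0]
grip_width: 0.0314
grasp_force: 59.9
```

The go end is home: the shoulder makes contact at about 6 N, at the expected depth. I'll hold it, draw it out, lift it clear and turn it round.

```bash
python3 -m creep '[[[0,0,0],[0,0,0]],[[0,0,0],[0,0,0]],[[0,0,0],[0,0,0]],[[-2,0,0],[0,0,0]],[[-5,0,0],[0,0,0]],[[-8,0,0],[0,0,0]],[[-10,0,0],[0,0,0]],[[-10,0,0],[0,0,0]],[[-10,0,0],[0,0,0]],[[-10,0,0],[0,0,0]],[[-7,0,0],[0,0,0]],[[0,0,0],[0,0,0]]]'; python3 -m creep '[[[0,0,-15],[0,0,0]],[[0,0,-30],[0,0,0]],[[0,0,-30],[0,0,0]],[[0,0,-15],[0,0,0.1]],[[0,0,0],[0,0,0.18]],[[0,0,0],[0,0,0.18]],[[0,0,0],[0,0,0.18]],[[0,0,0],[0,0,0.18]],[[0,0,0],[0,0,0.18]],[[0,0,0],[0,0,0.18]],[[0,0,0],[0,0,0.18]],[[0,0,0],[0,0,0.18]]]'; python3 -m creep '[[[0,0,0],[0,0,0.18]],[[0,0,0],[0,0,0.18]],[[0,0,0],[0,0,0.18]],[[0,0,0],[0,0,0.18]],[[0,0,0],[0,0,0.18]],[[0,0,0],[0,0,0.18]],[[0,0,0],[0,0,0.18]],[[0,0,0],[0,0,0.18]],[[0,0,0],[0,0,0.16]],[[0,0,0],[0,0,0]],[[0,0,0],[0,0,0]]]'
```

```text
clock: 16.65
eef_pos: [0.6199, -0.1674, 0.0487]
tool_rot: [-0.256, 0.967, -0.0, 0.0]
ft_force: [-0.3, -0.1, -4.8]
grip_width: 0.0312
grasp_force: 60.0
clock: 18.15
eef_pos: [0.6192, -0.1682, 0.1402]
tool_rot: [0.492, 0.87, 0.0, 0.001]
ft_force: [-0.6, -0.0, -4.7]
grip_width: 0.0312
grasp_force: 60.0
clock: 19.52
eef_pos: [0.6193, -0.168, 0.1395]
tool_rot: [0.966, 0.257, 0.0, 0.0]
ft_force: [-0.6, 0.1, -2.7]
grip_width: 0.031
grasp_force: 60.0
```

```bash
cat > k.py <<'E'
from h import *
np.set_printoptions(precision=4,suppress=True)
yaw=np.radians(29.7);n=np.array([np.cos(yaw),np.sin(yaw),0]);t=np.array([-n[1],n[0],0])
bore=.352*np.array([np.cos(np.radians(29.5)),np.sin(np.radians(29.5)),0])-.4506*np.array([-np.sin(np.radians(29.5)),np.cos(np.radians(29.5)),0]);bore[2]=.067
o=bot.get_obs(); p=vision.camera('wrist');T=ext(p,o);cv2.imwrite('pics/w4.png',p['image'])
A=R.from_quat(o['tool_rot']).as_matrix();e=np.array(o['eef_pos'])
X,u,v=cloud(p,T);Y=(X-e)@A*1000
for a,b in [(15,25),(30,40),(47,60),(65,80)]:
    s=(Y[:,0]>a)&(Y[:,0]<b)&(abs(Y[:,1])<25)&(Y[:,2]<-15)&(Y[:,2]>-40); q=Y[s]; print('gauge',a,'y mid',(q[:,1].min()+q[:,1].max())/2,'top z',np.percentile(q[:,2],[2,50]))
print(o['clock'],e,'yaw',np.degrees(np.arctan2(A[1,0],A[0,0])),'tilt',A[:,2])
tip=e+A@np.array([-.0708,.0006,-.018]); d=tip-bore
print('bore',bore,'nogo tip rel bore n,t,z',d@n,d@t,d[2],'tool-frame shift to bore',A.T@-d*1000)
E
python3 k.py
```

```text
gauge 15 y mid 0.06579154718128599 top z [-35.0109 -33.8143]
gauge 30 y mid 0.046628662742953075 top z [-35.0744 -33.771 ]
gauge 47 y mid 0.16553710400678057 top z [-30.4228 -28.211 ]
gauge 65 y mid 0.29376148734575835 top z [-30.4143 -28.192 ]
19.525 [ 0.6193 -0.168   0.1395] yaw 29.830912425031958 tilt [ 0.0007 -0.0002 -1.    ]
bore [ 0.5283 -0.2188  0.067 ] nogo tip rel bore n,t,z 0.03348294855002311 -0.0016802561313410322 0.0904983451847905 tool-frame shift to bore [-33.5198  -1.8043  90.4823]
```

```bash
python3 -m creep '[[[0,-1.4,15],[0,0,0]],[[0,0,30],[0,0,0]],[[0,0,28],[0,0,0]],[[-2,0,12],[0,0,0]],[[-6,0,5.5],[0,0,0]],[[-8,0,0],[0,0,0]],[[-8,0,0],[0,0,0]],[[-4,0,0],[0,0,0]],[[-1.5,0,0],[0,0,0]],[[0,0,0],[0,0,0]]]'; python3 - <<'E'
from h import *
o=bot.get_obs();A=R.from_quat(o['tool_rot']).as_matrix();e=np.array(o['eef_pos'])
d=np.array([.5283,-.2188,.067])-(e+A@[-.0708,.0002,-.018]);print('to bore, tool mm',A.T@d*1000,o['ft_force'])
E
```

```text
clock: 20.82
eef_pos: [0.5932, -0.1812, 0.0487]
tool_rot: [0.967, 0.256, 0.0, 0.0]
ft_force: [-0.0, -0.1, -4.5]
grip_width: 0.0309
grasp_force: 60.0
to bore, tool mm [-4.19299445  0.25585355 -0.38892732] [-0.03686096 -0.08114063 -4.53358543]
```

```bash
python3 -m creep '[[[-1.5,0,0],[0,0,0]],[[-1,0,0],[0,0,0]],[[-0.7,0,0],[0,0,0]],[[-0.7,0,0],[0,0,0]],[[0,0,0],[0,0,0]]]'
```

```text
clock: 21.45
eef_pos: [0.5899, -0.1828, 0.0483]
tool_rot: [0.967, 0.257, 0.0, -0.0]
ft_force: [2.0, 0.3, -3.8]
grip_width: 0.0315
grasp_force: 60.1
```

```bash
python3 -m creep '[[[-0.8,0,0],[0,0,0]],[[0,0,0],[0,0,0]]]'; python3 -m creep '[[[-0.4,0,0],[0,0,0]],[[0,0,0],[0,0,0]],[[0,0,0],[0,0,0]],[[0,0,0],[0,0,0]],[[0,0,0],[0,0,0]]]'; python3 - <<'E'
from h import *
o=bot.get_obs();A=R.from_quat(o['tool_rot']).as_matrix();e=np.array(o['eef_pos'])
d=np.array([.5283,-.2188,.067])-(e+A@[-.0708,.0002,-.018]);print('to bore, tool mm',A.T@d*1000,o['ft_force'])
p=vision.camera('scene');cv2.imwrite('pics/s5.png',cv2.resize(p['image'][160:300,90:250],None,fx=4,fy=4,interpolation=cv2.INTER_CUBIC))
E
```

```text
clock: 21.7
eef_pos: [0.59, -0.1829, 0.0485]
tool_rot: [0.966, 0.257, 0.001, -0.0]
ft_force: [4.5, 2.8, -6.0]
grip_width: 0.0312
grasp_force: 60.0
clock: 22.32
eef_pos: [0.59, -0.1829, 0.0486]
tool_rot: [0.966, 0.257, 0.001, -0.0]
ft_force: [4.2, 4.8, -5.9]
grip_width: 0.0316
grasp_force: 59.9
to bore, tool mm [-0.54454629  0.37651357 -0.63910111] [ 4.23195537  4.79035685 -5.93448615]
```

View pics/s5.png

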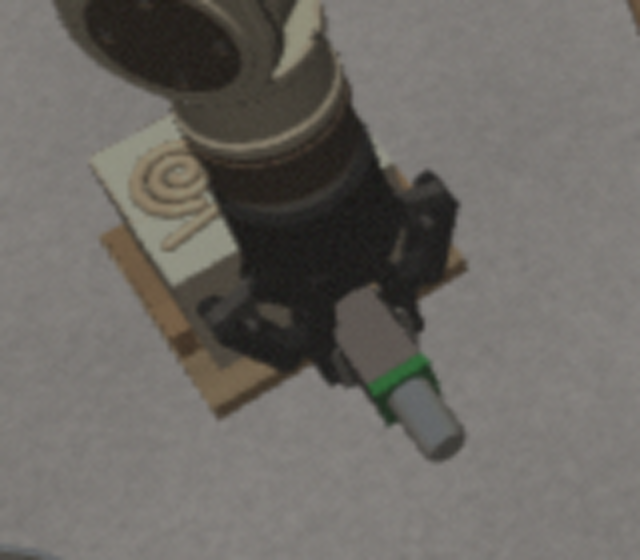

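The scene crop shows the green go end pointing away, at (430,440), and the no-go end square against the face. It was stopped there by about 6 N for over 0.6 s. Back to the rest.

```bash
python3 -m creep '[[[3,0,0],[0,0,0]],[[12,0,0],[0,0,0]],[[15,0,0],[0,0,0]],[[12,0,0],[0,0,0]],[[0,0,-20],[0,0,0]],[[0,0,-40],[0,0,0]],[[0,0,-40],[0,0,0]],[[0,0,-28],[0,0,0]],[[0,0,-12],[0,0,-0.16]],[[0,0,0],[0,0,-0.173]],[[0,0,0],[0,0,0]]]'; python3 -m creep '[[[15,-12.5,0],[0,0,0]],[[32,-26.5,0],[0,0,0]],[[40,-34,0],[0,0,0]],[[40,-34,0],[0,0,0]],[[40,-34,0],[0,0,0]],[[37,-31,0],[0,0,0]],[[22,-18,0],[0,0,0]],[[10,-8,0],[0,0,0]],[[5,-4,0],[0,0,0]],[[0,0,0],[0,0,0]],[[0,0,0],[0,0,0]]]'
cat > m.py <<'E'
from h import *
np.set_printoptions(precision=4,suppress=True)
o=bot.get_obs(); p=vision.camera('wrist');T=ext(p,o);cv2.imwrite('pics/w6.png',p['image'])
A=R.from_quat(o['tool_rot']).as_matrix();e=np.array(o['eef_pos'])
X,u,v=cloud(p,T);Y=(X-e)@A*1000
for a,b in [(15,25),(30,40),(47,60),(65,80)]:
    s=(Y[:,0]>a)&(Y[:,0]<b)&(abs(Y[:,1])<25)&(Y[:,2]<-15)&(Y[:,2]>-40); q=Y[s]; print('gauge',a,'y mid',(q[:,1].min()+q[:,1].max())/2)
print('yaw',np.degrees(np.arctan2(A[1,0],A[0,0])),e)
print('shift',A.T@(np.array([.6316,.1593,.0278])-e)*1000)
E
python3 m.py
```

```text
clock: 23.75
eef_pos: [0.6255, -0.1624, 0.1884]
tool_rot: [0.911, 0.412, -0.0, 0.0]
ft_force: [-0.1, -0.6, -3.8]
grip_width: 0.031
grasp_force: 60.2
clock: 25.12
eef_pos: [0.6319, 0.1502, 0.1883]
tool_rot: [0.911, 0.412, -0.0, 0.0]
ft_force: [0.3, -0.2, -3.9]
grip_width: 0.0315
grasp_force: 60.2
gauge 15 y mid 0.3776294437012231
gauge 30 y mid 0.3126880621926107
gauge 47 y mid 0.4244592382599235
gauge 65 y mid 0.4381812433891712
yaw 48.69302835159942 [0.6319 0.1502 0.1883]
shift [  6.6795  -6.2308 160.4979]
```

View pics/w6.png

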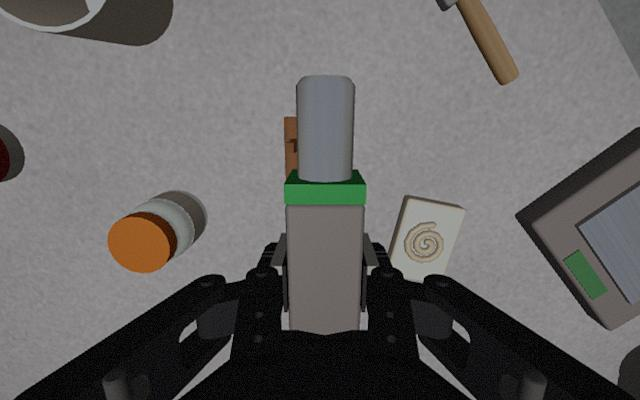

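The rest is empty and partly visible at (291,150), behind the gauge in the picture. I'll shift over it and lower.

```bash
python3 -m creep '[[[6.7,-6.2,0],[0,0,0]],[[0,0,25],[0,0,0]],[[0,0,40],[0,0,0]],[[0,0,35],[0,0,0]],[[0,0,20],[0,0,0]],[[0,0,8],[0,0,0]],[[0,0,0],[0,0,0]],[[0,0,0],[0,0,0]]]'; python3 m.py | tail -2
```

```text
clock: 26.18
eef_pos: [0.6327, 0.161, 0.0618]
tool_rot: [0.911, 0.413, 0.001, 0.0]
ft_force: [0.7, -0.1, -3.1]
grip_width: 0.0316
grasp_force: 60.2
yaw 48.8025606003107 [0.6327 0.161  0.0618]
shift [-2.0776  0.2916 34.022 ]
```

```bash
python3 -m creep '[[[-2,0.3,5],[0,0,0]],[[0,0,6],[0,0,0]],[[0,0,6],[0,0,0]],[[0,0,6],[0,0,0]],[[0,0,5],[0,0,0]],[[0,0,3],[0,0,0]],[[0,0,1.5],[0,0,0]],[[0,0,0],[0,0,0]],[[0,0,0],[0,0,0]]]'
```

```text
clock: 27.35
eef_pos: [0.6307, 0.1591, 0.028]
tool_rot: [0.911, 0.413, 0.0, 0.0]
ft_force: [0.3, 0.1, -4.6]
grip_width: 0.0312
grasp_force: 60.5
```

```bash
python3 -m creep '[[[0,0,0.6],[0,0,0]],[[0,0,0],[0,0,0]]]'; python3 -m creep '[[[0,0,0.6],[0,0,0]],[[0,0,0],[0,0,0]]]'
```

```text
clock: 27.6
eef_pos: [0.6307, 0.159, 0.0279]
tool_rot: [0.911, 0.413, 0.0, 0.0]
ft_force: [-0.8, -0.4, 1.2]
grip_width: 0.0313
grasp_force: 60.8
clock: 27.85
eef_pos: [0.6307, 0.159, 0.0279]
tool_rot: [0.911, 0.413, 0.001, 0.0]
ft_force: [-3.3, -1.1, 4.8]
grip_width: 0.0312
grasp_force: 61.4
```

The gauge is now seated. Release it and lift clear.

```bash
python3 -m creep '[[[0,0,-0.6],[0,0,0]],[[0,0,0],[0,0,0]],[[0,0,0],[0,0,0]],[[0,0,0],[0,0,0]],[[0,0,0],[0,0,0]],[[0,0,0],[0,0,0]],[[0,0,0],[0,0,0]],[[0,0,0],[0,0,0]]]' 85; python3 -m creep '[[[0,0,-5],[0,0,0]],[[0,0,-15],[0,0,0]],[[0,0,-35],[0,0,0]],[[0,0,-45],[0,0,0]],[[0,0,-45],[0,0,0]],[[-15,0,-30],[0,0,0]],[[-15,0,-15],[0,0,0]],[[-10,0,0],[0,0,0]],[[0,0,0],[0,0,0]],[[0,0,0],[0,0,0]]]'; python3 d.py "(.63,.158)"; python3 c.py w7 >/dev/null
```

```text
clock: 28.85
eef_pos: [0.6305, 0.159, 0.0272]
tool_rot: [0.911, 0.413, 0.0, 0.0]
ft_force: [0.3, -0.2, 0.0]
grip_width: 0.0848
grasp_force: 0.0
clock: 30.1
eef_pos: [0.6035, 0.1288, 0.2155]
tool_rot: [0.911, 0.413, -0.001, -0.0]
ft_force: [-0.7, -0.5, -0.2]
grip_width: 0.0847
grasp_force: 0.0
green 288 [0.6579 0.189  0.0615] 101.0 326.0
((658.1044311523438, 188.78884887695312), (7.425661563873291, 31.09860610961914), 48.89725112915039)
red 217 [0.6037 0.1279 0.0617] 183.0 325.0
((603.979736328125, 128.1908416748047), (8.110908508300781, 31.56816864013672), 49.54665756225586)
mid [0.631  0.1585] len 0.08125023733310845 yaw 48.22953171192401 tool yaw 48.80141116369747
tool shift mm [ 40.9192   1.5432 188.4421]
```

View pics/w7.png

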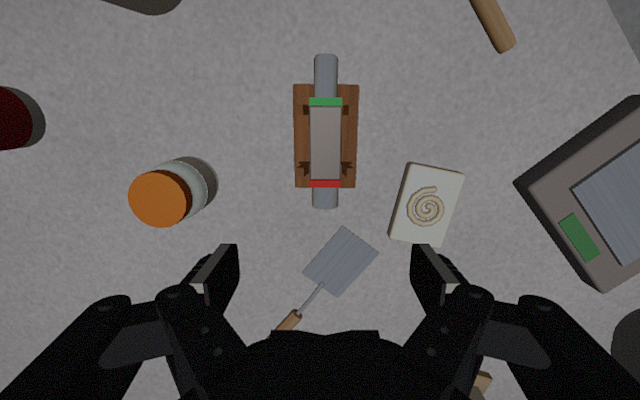

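The gauge lies square in its rest at its starting place, green collar at (326,101) and red at (325,183), and the gripper is clear of it.

```bash
python3 -c "from workcell import workorder; print(workorder.job_done())"
```

```text
the job is handed in; nothing more can be done
None
```

The go end went fully home in the bore, the no-go end was stopped at the bush's face under a push of about 6 N, and the gauge is back in its rest and released; the job was handed in at about 30 s of the 64 s allowed, with no verdict returned.

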